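# Open the specimen drawer and put the last mount away

## Robot

A 6-joint arm with a two-finger parallel gripper is mounted at the origin on a cart in front of the work surface, level with it; the furniture and walls round the work are solid. World frame = base frame: x ahead of the robot, y to its left, z up, the work surface at z = 0. Lengths are in mm, angles in rad, forces in N, time in s.
With the tool pointing down it reaches from about 300 to 775 mm from the base axis. Payload 14.6 kg.
Tool frame: the origin (TCP) lies at the very end of the fingers, on their centre line; the grasp point (between the pads) lies 19 mm behind it; z points along the fingers, y is the line along which they close (so a half turn about z gives the same grasp; the last joint's range is limited). The gripper opens to 94 mm and grips with 3 to 60 N. Pads are 16 mm wide; open, the fingers measure 119 mm over their backs; the gripper's body (75 mm by 177 mm) begins 78 mm behind the grasp point.
Start: joints at [-1.301, 0.3, 1.521, -0, 1.321, -0.067], TCP at [181.75, -519.092, 205.446] pointing down, gripper open.
Joint ranges: [-3.03, 3.03], [-0.79, 2.21], [0.23, 2.52], [-1.04, 4.18], [0, 3.07], [-2.55, 2.55]. Speed limits (rad/s): [2.22, 2.22, 2.57, 3.14, 3.14, 3.14].

## Interface

Orientations are given as [roll, pitch, yaw] about the fixed x, y, z axes, in that order (R = Rz(yaw) Ry(pitch) Rx(roll)).
In Python, from cell import manip, camera, get_calibration gives the robot as it stands.
- The arm moves only by the tool arm_command, never from a script. Its argument "targets" is a list of rows, each an object of numbers: "hand": the opening, from -1 (shut) to 1 (fully open), so that 0 is half open; "x", "y", "z": the shift along the tool's x, y, z in m; "yaw": the turn about the tool's z in rad. In form: [{"hand": .., "x": .., "y": .., "z": .., "yaw": ..}, ...]. A call has 1 to 10 rows; each row shifts and turns the commanded pose from where the row before left it, along the tool's axes as they then stand; what a row does not reach is not made up. A row lasts 1/10 s, in which the tool goes at most 50 mm and 8.59 degrees, less where a joint would pass 70% of its speed; a pose out of reach is approached as far as the arm can. A call is refused whole if a number of a shift passes 0.05 or a number of a turn 0.15, either way. A call with a gripper value outside its range is refused whole. The fingers move at their own pace and stop on an object; "newtons" is the grip in N (left out, the last holds). Time passes only in rows, so rows that do not move let the fingers close. It gives the time, the measured TCP pose, the force, the opening and the grip force at its end, in the units of the state.
- manip.read_state(): the state, without advancing time (a new reading comes with each control period).
- camera(name): name is "scene" or "top" or "wrist"; returns the picture (420x560x3 uint8, red, green, blue); there is no depth.
- get_calibration(name): a dict with "K" (3x3 intrinsics, pixels), "cam_to_world" (4x4, takes a point from camera to world coordinates). Camera axes: x right, y up, looking along -z (the intrinsics and any distortion apply to the point x, -y, -z); pixel columns grow to the right and rows downward; lengths in mm; the calibration is good to about 2 mm. A picture is of the moment at which its call begins: read the wrist's pose just before it. get_calibration takes no time and is no camera call; for the wrist camera it gives the pose at the moment of the call.
- manip.sign_off(): hands the job in; it is judged then, once.
The state is a dict: "clock": time; "joints": joint angles; "qd": joint speeds; "effort": joint torques, N m; "eef_pos": TCP position; "eef_rot": TCP orientation; "wrist_force": force on the tool from outside, world axes, zero at the start; "moment": the same for the moment, N m; "finger_gap": finger opening in mm; "finger_force": force on a finger pad.
Only numpy, scipy, OpenCV 4.12 (cv2) and the standard library are available. Lean on these libraries where they do the work, as an engineer would, in place of code of your own. Each camera call takes 0.05 s, during which the arm holds its last target. There are 200 camera calls.

## Task

Pull the drawer of the low grey cabinet open nearly as far as it goes, then lay the aluminium specimen mount that is lying on the bench flat in the drawer's free compartment, the one that has only the black rubber liner in it. Lay it lengthwise with its tab pointing to the front of the drawer, like the mount already stored there. Leave the drawer standing open, the stored mount where it is in its compartment, and the things on the bench where they are.

Things in the scene. Friction and masses are not known exactly. Their poses are not given: they have to be found in the camera images.
- cabinet: Low grey steel bench cabinet with one drawer, 250 wide (its y), 194 deep (its x), top 80 mm above the bench; it does not move. Origin: centre of its underside on the bench. Its -x axis points out of its front, the way the drawer opens. Its front edge lies at its x = -97 mm. On the bench to its right stands a rod stand with a cone lamp on its arm: keep clear of it.
- drawer (a joint): How far the drawer is out, in m: 0 shut, 0.16 at the stop. It slides along the cabinet's -x, stays where it is left and takes about 2 to 4 N to pull. White front panel 242 wide, 12 thick, from 9 to 75 mm above the bench, its middle at the cabinet's x = -97 mm when shut.
- drawer_tray (a point): Centre of the floor of the drawer's open steel tray, 12 mm above the bench; moves with the drawer. Inside 150 long (along the cabinet's x), 226 wide; outer walls up to 39 mm above the bench; a lengthwise divider 3 thick, up to 31 mm, makes two equal compartments 111 wide. Fully out, the whole tray is clear of the cabinet's top, with its back 4 mm before the cabinet's front edge.
- drawer_handle (a point): Middle of the bar of the drawer's bow handle: straight level steel bar 10 mm thick, 110 long, parallel to the cabinet's y, 55 mm above the bench, with legs back to the panel at its two ends. 43 mm are free between bar and panel, and nothing lies under it, so fingers can reach down behind the bar from above. Moves with the drawer; shut, it is at the cabinet's (-151, 0, 55) mm.
- mount: Aluminium specimen mount lying on the bench, about 110 g: block 58 long, 36 wide, 20 high, with a flat tab 16 wide, 8 high that stands out 27 from the foot of one end; 85 long in all. Dark round seat and screw heads on top. Origin: middle of the whole length and width, on the underside. The tab points along its -x (tab end at x = -42.5 mm, block from -15.5 to +42.5 mm). z is up.
- mount_grip (a point): Centre of the block of that mount (tab not counted), at its (13.5, 0, 10) mm: grip it there across its 36 mm width (its y).
- stored_mount: An equal mount, loose, that lies in the left or the right compartment of the drawer with its tab to the front; origin and axes as for the other mount. It rides along with the drawer.
- liner: Black rubber liner, 142 long (x), 104 wide (y), 3 thick, loose but snug on the floor of the free compartment, left or right; it rides along with the drawer, its x axis parallel to the cabinet's. Origin: centre of its underside, 12 mm above the bench; its top is at 15 mm. The mount goes on it.
- brass_weight: Bystander: brass weight with a knob, 32 dia x 42 high, on the bench. Origin: centre of its underside.
- kraft_tape: Bystander: roll of brown paper tape lying flat, 114 dia x 50 high. Origin: centre of its underside.
Mind the look-alikes: they are no part of the job. What is shaped like the mount but turquoise or yellow is not meant.

How it is judged:
By the outcome, as a careful person would: the job done as asked, in the order asked, and still so for the second after the job is handed in, with the robot touching nothing.
It also fails if it takes over 53 s, if anything falls off the work surface, if the arm or the gripper's body presses on something with over 40 N, if the wrist force passes 120 N, or if a joint passes its speed limit or range.

## Working session

There is one attempt and no reset: what is moved stays moved. The work goes in short steps, Python scripts to look and compute and a tool call to move; the robot and the scene stay as the last step left them, time stands still between calls to the robot, and variables do not carry over. Pictures are saved under pics/ and viewed, at most 10 in all, crops included, and the job is handed in when it is done.

Besides the shell and the picture viewer there is one more tool, called after ">>>" as name(argument=value, ...) on one line, values as JSON. arm_command: Moves the arm, as the interface text tells. Its arguments: {"type":"object","properties":{"targets":{"type":"array"},"newtons":{"type":"number"}},"required":["targets"]}

```bash
mkdir -p pics; python3 - <<'E'
from cell import manip,camera,get_calibration
import cv2,numpy as np
for n in("scene","top"):
    cv2.imwrite(f"pics/{n}0.png",camera(n)[:,:,::-1])
    c=get_calibration(n);print(n,{k:np.round(v,3).tolist() if k in("K","cam_to_world") else v for k,v in c.items()})
s=manip.read_state();print({k:np.round(v,3).tolist() for k,v in s.items()})
E
ls
```

```text
scene {'K': [[437.447, 0.0, 288.071], [0.0, 437.447, 210.099], [0.0, 0.0, 1.0]], 'cam_to_world': [[-0.558, 0.562, -0.611, -59.169], [-0.83, -0.376, 0.412, 508.426], [0.002, 0.737, 0.676, 733.97], [0.0, 0.0, 0.0, 1.0]]}
top {'K': [[383.345, 0.0, 275.188], [0.0, 383.345, 206.632], [0.0, 0.0, 1.0]], 'cam_to_world': [[-0.027, 0.988, -0.153, 407.019], [-1.0, -0.027, 0.001, 117.643], [-0.003, 0.153, 0.988, 1073.848], [0.0, 0.0, 0.0, 1.0]]}
{'clock': 0.1, 'joints': [-1.301, 0.3, 1.522, -0.0, 1.321, -0.067], 'qd': [0.001, -0.001, -0.0, 0.001, 0.0, -0.0], 'effort': [0.0, -53.264, -35.329, 0.071, 0.023, -0.0], 'eef_pos': [181.709, -518.872, 204.936], 'eef_rot': [-3.141, -0.0, 0.337], 'wrist_force': [-0.668, -0.999, -1.491], 'moment': [-0.011, -0.029, -0.0], 'finger_force': 0.0, 'finger_gap': 93.714}
pics
```

View pics/scene0.png

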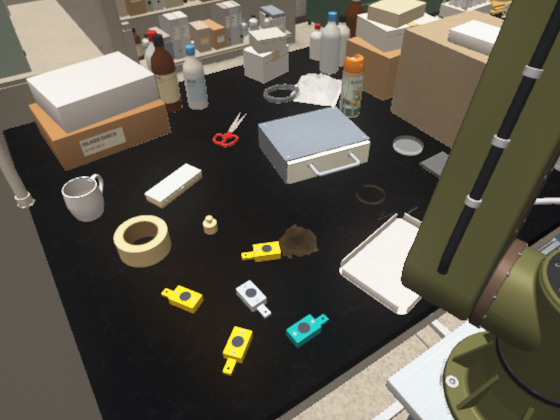

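View pics/top0.png

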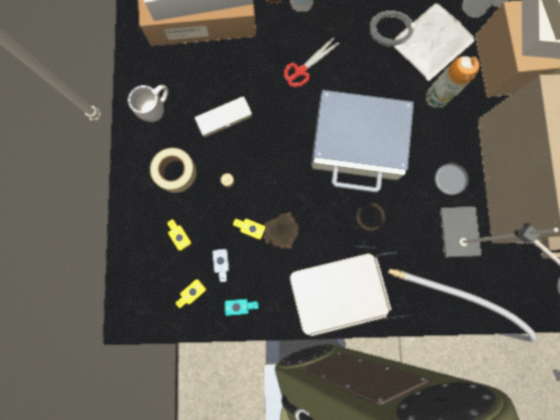

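The pictures show the following:
- **Cabinet:** top view about (363,133), with its handle at about (357,187) and its front toward the robot.
- **Mount candidates (top view):** yellow at (179,236), (250,228) and (191,292), turquoise at (240,307), and silver-grey at (221,264), which is (252,297) in the scene view. Only the silver one is bare aluminium, so it is the one meant. I'll confirm it in a crop and measure.

```bash
cat > h.py <<'E'
from cell import manip,camera,get_calibration
import cv2,numpy as np
def ray(n,pts,z,c=None):
    c=c or get_calibration(n);K=np.array(c["K"]);T=np.array(c["cam_to_world"])
    p=np.c_[np.reshape(pts,(-1,2)).astype(float),np.ones(len(np.reshape(pts,(-1,2))))]
    d=p@np.linalg.inv(K).T; d=d*[1,-1,-1]; d=d@T[:3,:3].T; o=T[:3,3]
    return (o+d*((z-o[2])/d[:,2])[:,None])
def biggest(mask,near):
    cs=[c for c in cv2.findContours(mask.astype(np.uint8),cv2.RETR_EXTERNAL,cv2.CHAIN_APPROX_NONE)[0] if cv2.contourArea(c)>30]
    return min(cs,key=lambda c:abs(cv2.pointPolygonTest(c,near,True)) if cv2.pointPolygonTest(c,near,True)<0 else 0)
E
python3 - <<'E'
from h import *
t=cv2.imread("pics/top0.png");s=cv2.imread("pics/scene0.png")
def rect(n,c,z):
    w=ray(n,c[:,0,:],z)[:,:2].astype(np.float32);return cv2.minAreaRect(w)
for n,im,near in(("top",t,(221,262)),("scene",s,(252,297))):
    h=cv2.cvtColor(im,cv2.COLOR_BGR2HSV); m=(h[...,2]>90)&(h[...,1]<70)
    c=biggest(m,near); print(n,"bbox",cv2.boundingRect(c))
    print(" all",rect(n,c,10))
    mk=np.zeros(im.shape[:2],np.uint8);cv2.drawContours(mk,[c],-1,1,-1)
    op=cv2.morphologyEx(mk,cv2.MORPH_OPEN,np.ones((9,9)));c2=biggest(op,near);print(" block",rect(n,c2,14))
h=cv2.cvtColor(t,cv2.COLOR_BGR2HSV);m=(h[...,2]>70);c=biggest(m,(360,130))
print("cab bbox",cv2.boundingRect(c),"area",cv2.contourArea(c))
q=cv2.approxPolyDP(c,6,True)[:,0];print(q.tolist());print(np.round(ray("top",q,80)[:,:2]).tolist())
print("handle ends z55",np.round(ray("top",[[333,187],[380,189]],55)).tolist())
a=cv2.resize(t[70:210,290:430],(480,480),interpolation=cv2.INTER_CUBIC);b=cv2.resize(s[270:330,220:280],(320,320),interpolation=cv2.INTER_CUBIC)
o=np.zeros((480,800,3),np.uint8);o[:,:480]=a;o[:320,480:]=b;cv2.imwrite("pics/crop1.png",o)
E
```

```text
top bbox (212, 249, 17, 34)
 all ((412.9324645996094, 272.24554443359375), (44.00910949707031, 90.09062194824219), 89.9010238647461)
 block ((419.5243835449219, 271.6528625488281), (43.84363555908203, 76.52357482910156), 89.90098571777344)
scene bbox (235, 280, 36, 38)
 all ((413.84783935546875, 269.59051513671875), (96.45580291748047, 43.01640701293945), 5.55318546295166)
 block ((419.6455383300781, 271.7279052734375), (78.65209197998047, 42.77874755859375), 5.553186416625977)
cab bbox (311, 89, 103, 104) area 8265.0
[[323, 89], [312, 168], [331, 171], [334, 186], [373, 192], [383, 178], [404, 175], [413, 102]]
[[885.0, -24.0], [662.0, 16.0], [653.0, -34.0], [612.0, -40.0], [593.0, -142.0], [630.0, -171.0], [637.0, -228.0], [840.0, -268.0]]
handle ends z55 [[614.0, -42.0, 55.0], [605.0, -168.0, 55.0]]
```

View pics/crop1.png

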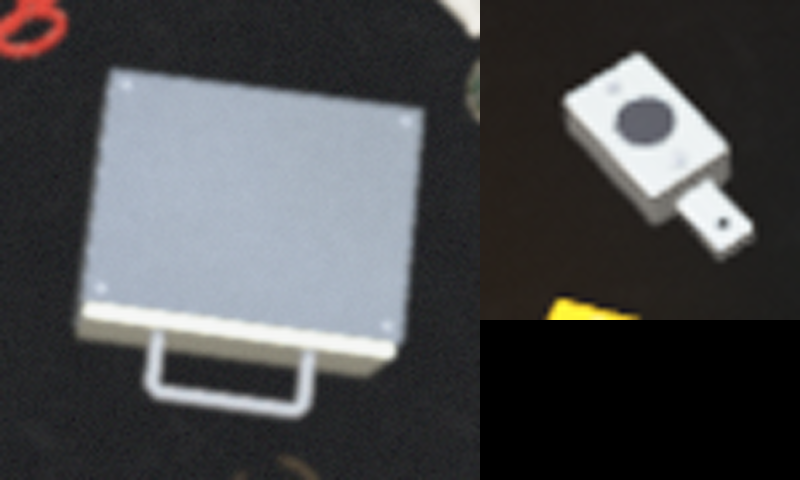

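The crop confirms the silver-grey mount: bare aluminium, with its tab toward the robot. It also shows the cabinet top corners at crop (110,69), (424,108), (85,303) and (400,343), and the handle bar running (150,390) to (300,412).

```bash
python3 - <<'E'
from h import *
f=lambda P:np.array(P)/ (480/140)+[290,70]-0.35
c=ray("top",f([[110,69],[424,108],[85,303],[400,343]]),80)[:,:2]
h=ray("top",f([[152,388],[302,411]]),58)[:,:2]
print(np.round(c,1).tolist(),np.round(h,1).tolist())
d=lambda a,b:(np.linalg.norm(b-a).round(1),np.degrees(np.arctan2(*(b-a)[::-1])).round(2))
print("back",d(c[1],c[0]),"front",d(c[3],c[2]),"L",d(c[2],c[0]),"R",d(c[3],c[1]),"bar",d(h[1],h[0]))
print("centre",c.mean(0),"bar mid",h.mean(0))
# mount block: seat (dark) centre in both, top z=20
for n,near,fn in(("top",(221,262),"top0"),("scene",(252,297),"scene0")):
    im=cv2.imread(f"pics/{fn}.png");hh=cv2.cvtColor(im,cv2.COLOR_BGR2HSV);m=(hh[...,2]>90)&(hh[...,1]<70)
    k=biggest(m,near);mk=np.zeros(im.shape[:2],np.uint8);cv2.drawContours(mk,[k],-1,1,-1)
    mk=cv2.erode(mk,np.ones((5,5)));dk=(mk>0)&(hh[...,2]<150);ys,xs=np.nonzero(dk)
    print(n,len(xs),np.median(xs),np.median(ys),ray(n,[[np.median(xs),np.median(ys)]],20).round(1))
# scene top corners of block from crop
g=lambda P:(np.array(P)-[480,0])/(320/60)+[220,270]-0.4
b=ray("scene",g([[637,53],[728,152],[656,197],[565,102]]),20)[:,:2];print(b.round(1).tolist(),b.mean(0),d(b[1],b[0]),d(b[2],b[3]),d(b[1],b[2]),d(b[0],b[3]))
E
```

```text
[[882.9, -20.3], [842.7, -269.3], [689.7, 8.0], [650.9, -234.8]] [[625.3, -44.3], [603.6, -161.3]]
back (np.float64(252.2), np.float64(80.83)) front (np.float64(246.0), np.float64(80.92)) L (np.float64(195.3), np.float64(-8.34)) R (np.float64(194.9), np.float64(-10.17)) bar (np.float64(119.0), np.float64(79.48))
centre [ 766.55320702 -129.08251136] bar mid [ 614.41891895 -102.78002768]
top 28 220.0 260.0 [[427.4 270.8  20. ]]
scene 98 252.0 294.0 [[420.5 271.5  20. ]]
[[455.3, 258.0], [396.3, 253.3], [394.0, 285.6], [450.2, 292.4]] [423.96122647 272.35719664] (np.float64(59.2), np.float64(4.59)) (np.float64(56.6), np.float64(6.91)) (np.float64(32.4), np.float64(94.1)) (np.float64(34.8), np.float64(98.42))
```

>>> arm_command(targets=[{"hand":-0.36,"x":0.015,"y":-0.023,"z":0},{"hand":-0.36,"x":0.015,"y":-0.023,"z":0},{"hand":-0.36,"x":0.015,"y":-0.023,"z":0},{"hand":-0.36,"x":0.015,"y":-0.023,"z":0},{"hand":-0.36,"x":0.015,"y":-0.023,"z":0},{"hand":-0.36,"x":0.015,"y":-0.023,"z":0},{"hand":-0.36,"x":0.015,"y":-0.023,"z":0},{"hand":-0.36,"x":0.015,"y":-0.023,"z":0},{"hand":-0.36,"x":0.015,"y":-0.023,"z":0},{"hand":-0.36,"x":0.015,"y":-0.023,"z":0}])

```text
schema error: expected keys hand, x, y, z, yaw
```

>>> arm_command(targets=[{"hand":-0.36,"yaw":-0.134},{"hand":-0.36,"yaw":-0.134},{"hand":-0.36,"yaw":-0.134},{"hand":-0.36,"yaw":-0.134},{"hand":-0.36,"yaw":-0.134},{"hand":-0.36,"yaw":-0.134},{"hand":-0.36,"yaw":-0.134},{"hand":-0.36,"yaw":-0.134}])

```text
schema error: expected keys hand, x, y, z, yaw
```

>>> arm_command(targets=[{"hand":-0.36,"x":0.015,"y":-0.023,"z":0,"yaw":0},{"hand":-0.36,"x":0.015,"y":-0.023,"z":0,"yaw":0},{"hand":-0.36,"x":0.015,"y":-0.023,"z":0,"yaw":0},{"hand":-0.36,"x":0.015,"y":-0.023,"z":0,"yaw":0},{"hand":-0.36,"x":0.015,"y":-0.023,"z":0,"yaw":0},{"hand":-0.36,"x":0.015,"y":-0.023,"z":0,"yaw":0},{"hand":-0.36,"x":0.015,"y":-0.023,"z":0,"yaw":0},{"hand":-0.36,"x":0.015,"y":-0.023,"z":0,"yaw":0},{"hand":-0.36,"x":0.015,"y":-0.023,"z":0,"yaw":0},{"hand":-0.36,"x":0.015,"y":-0.023,"z":0,"yaw":0}])

```text
clock: 1.1
eef_pos: [247.3, -251.3, 205.3]
eef_rot: [-3.141, 0.0, 0.337]
wrist_force: [-0.1, -0.3, -0.1]
finger_gap: 30.3
finger_force: 0.0
```

>>> arm_command(targets=[{"hand":-0.36,"x":0,"y":0,"z":0,"yaw":-0.134},{"hand":-0.36,"x":0,"y":0,"z":0,"yaw":-0.134},{"hand":-0.36,"x":0,"y":0,"z":0,"yaw":-0.134},{"hand":-0.36,"x":0,"y":0,"z":0,"yaw":-0.134},{"hand":-0.36,"x":0,"y":0,"z":0,"yaw":-0.134},{"hand":-0.36,"x":0,"y":0,"z":0,"yaw":-0.134},{"hand":-0.36,"x":0,"y":0,"z":0,"yaw":-0.134},{"hand":-0.36,"x":0,"y":0,"z":0,"yaw":-0.134}])

```text
clock: 1.9
eef_pos: [247.2, -252.3, 205.3]
eef_rot: [-3.141, -0.0, 1.414]
wrist_force: [0.8, 0.3, -0.3]
finger_gap: 30.1
finger_force: 0.0
```

>>> arm_command(targets=[{"hand":-0.36,"x":0.0205,"y":0.034,"z":0.0055,"yaw":0},{"hand":-0.36,"x":0.0205,"y":0.034,"z":0.0055,"yaw":0},{"hand":-0.36,"x":0.0205,"y":0.034,"z":0.0055,"yaw":0},{"hand":-0.36,"x":0.0205,"y":0.034,"z":0.0055,"yaw":0},{"hand":-0.36,"x":0.0205,"y":0.034,"z":0.0055,"yaw":0},{"hand":-0.36,"x":0.0205,"y":0.034,"z":0.0055,"yaw":0},{"hand":-0.36,"x":0.0205,"y":0.034,"z":0.0055,"yaw":0},{"hand":-0.36,"x":0.0205,"y":0.034,"z":0.0055,"yaw":0},{"hand":-0.36,"x":0.0205,"y":0.034,"z":0.0055,"yaw":0},{"hand":-0.36,"x":0.0205,"y":0.034,"z":0.0055,"yaw":0}])

```text
clock: 2.9
eef_pos: [617.2, -104.1, 149.7]
eef_rot: [-3.141, -0.0, 1.409]
wrist_force: [0.7, -0.2, -0.1]
finger_gap: 29.7
finger_force: 0.0
```

```bash
python3 - <<'E'
from h import *
c=get_calibration("wrist");im=camera("wrist")[:,:,::-1]
cv2.imwrite("pics/w1.png",im);np.save("w1.npy",c,allow_pickle=True)
print(np.round(c["K"],1).tolist(),np.round(c["cam_to_world"],3).tolist(),manip.read_state()["eef_pos"])
E
```

```text
[[368.5, 0.0, 278.5], [0.0, 368.5, 207.5], [0.0, 0.0, 1.0]] [[0.987, 0.155, 0.043, 629.02], [-0.161, 0.951, 0.264, -27.537], [0.0, -0.267, 0.964, 328.683], [0.0, 0.0, 0.0, 1.0]] [ 620.23883586 -101.77159089  147.76945792]
```

View pics/w1.png

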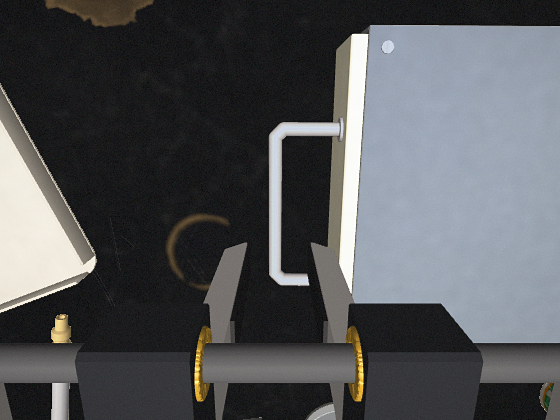

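The wrist view shows the bar vertical at column about 275, rows 130–280, between the fingertips (240 and 318). The cabinet's left edge is at (370,27).

```bash
python3 - <<'E'
from h import *
c=np.load("w1.npy",allow_pickle=True).item()
b=ray("w",[[275.5,135],[275.5,270],[275.5,122],[275.5,286]],57,c);print(b.round(1).tolist(),"mid",b[2:].mean(0))
d=b[0]-b[1];print(np.degrees(np.arctan2(d[1],d[0])))
k=ray("w",[[370,26],[353,290]],80,c);d=k[0]-k[1];print(k.round(1).tolist(),np.degrees(np.arctan2(d[1],d[0])))
print(manip.read_state()["eef_pos"])
E
```

```text
[[623.5, -47.7, 57.0], [606.1, -152.9, 57.0], [625.0, -38.6, 57.0], [603.8, -166.9, 57.0]] mid [ 614.39400014 -102.74993616   57.        ]
80.59326972767252
[[692.3, 9.8, 80.0], [662.5, -167.7, 80.0]] 80.4808268054933
[ 620.23883586 -101.77159089  147.76945792]
```

>>> arm_command(targets=[{"hand":-0.36,"x":0,"y":-0.004,"z":0.016,"yaw":0},{"hand":-0.36,"x":0,"y":0,"z":0.016,"yaw":0},{"hand":-0.36,"x":0,"y":0,"z":0.016,"yaw":0},{"hand":-0.36,"x":0,"y":0,"z":0.016,"yaw":0},{"hand":-0.36,"x":0,"y":0,"z":0.016,"yaw":0},{"hand":-0.36,"x":0,"y":0,"z":0.016,"yaw":0},{"hand":-0.36,"x":0,"y":0,"z":0.015,"yaw":0},{"hand":-0.36,"x":0,"y":0,"z":0,"yaw":0}])

```text
clock: 3.75
eef_pos: [610.9, -104.1, 37.0]
eef_rot: [-3.138, -0.0, 1.409]
wrist_force: [-0.7, 0.8, 0.0]
finger_gap: 29.9
finger_force: 0.0
```

>>> arm_command(targets=[{"hand":-1,"x":0,"y":0,"z":0,"yaw":0},{"hand":-1,"x":0,"y":0,"z":0,"yaw":0},{"hand":-1,"x":0,"y":0,"z":0,"yaw":0},{"hand":-1,"x":0,"y":0,"z":0,"yaw":0},{"hand":-1,"x":0,"y":0,"z":0,"yaw":0}], newtons=20)

```text
clock: 4.25
eef_pos: [612.5, -104.4, 40.3]
eef_rot: [3.14, 0.0, 1.409]
wrist_force: [-0.1, -0.3, 4.7]
finger_gap: 8.8
finger_force: 20.0
```

>>> arm_command(targets=[{"hand":-1,"x":0,"y":-0.005,"z":0,"yaw":0},{"hand":-1,"x":0,"y":-0.01,"z":0,"yaw":0},{"hand":-1,"x":0,"y":-0.016,"z":0,"yaw":0},{"hand":-1,"x":0,"y":-0.02,"z":0,"yaw":0},{"hand":-1,"x":0,"y":-0.022,"z":0,"yaw":0},{"hand":-1,"x":0,"y":-0.022,"z":0,"yaw":0},{"hand":-1,"x":0,"y":-0.022,"z":0,"yaw":0},{"hand":-1,"x":0,"y":-0.018,"z":0,"yaw":0},{"hand":-1,"x":0,"y":-0.012,"z":0,"yaw":0},{"hand":-1,"x":0,"y":-0.006,"z":0,"yaw":0}])

```text
clock: 5.25
eef_pos: [460.7, -78.8, 40.2]
eef_rot: [3.14, -0.001, 1.409]
wrist_force: [3.4, 7.5, 6.3]
finger_gap: 9.4
finger_force: 20.0
```

>>> arm_command(targets=[{"hand":-1,"x":0,"y":0,"z":0,"yaw":0},{"hand":-1,"x":0,"y":0,"z":0,"yaw":0}])

```text
clock: 5.45
eef_pos: [461.0, -78.9, 40.2]
eef_rot: [3.141, -0.001, 1.409]
wrist_force: [-0.3, 8.1, 11.7]
finger_gap: 9.2
finger_force: 20.0
```

>>> arm_command(targets=[{"hand":-0.36,"x":0,"y":0,"z":0,"yaw":0},{"hand":-0.36,"x":0,"y":0,"z":0,"yaw":0},{"hand":-0.36,"x":0,"y":0,"z":0,"yaw":0},{"hand":-0.36,"x":0,"y":0,"z":0,"yaw":0},{"hand":-0.36,"x":0,"y":0,"z":-0.02,"yaw":0},{"hand":-0.36,"x":0,"y":0,"z":-0.02,"yaw":0},{"hand":-0.36,"x":0,"y":0,"z":-0.03,"yaw":0},{"hand":-0.36,"x":0,"y":0,"z":-0.03,"yaw":0},{"hand":-0.36,"x":0,"y":0,"z":-0.03,"yaw":0},{"hand":-0.36,"x":0,"y":0,"z":-0.03,"yaw":0}])

```text
clock: 6.45
eef_pos: [460.7, -79.6, 200.6]
eef_rot: [-3.141, 0.0, 1.409]
wrist_force: [-0.8, 0.1, 0.5]
finger_gap: 30.2
finger_force: 0.0
```

>>> arm_command(targets=[{"hand":0.2,"x":0,"y":0,"z":0,"yaw":0.1313},{"hand":0.2,"x":0,"y":0,"z":0,"yaw":0.1313},{"hand":0.2,"x":0,"y":0,"z":0,"yaw":0.1313},{"hand":0.2,"x":0,"y":0,"z":0,"yaw":0.1313},{"hand":0.2,"x":0,"y":0,"z":0,"yaw":0.1313},{"hand":0.2,"x":0,"y":0,"z":0,"yaw":0.1313},{"hand":0.2,"x":0,"y":0,"z":0,"yaw":0.1313},{"hand":0.2,"x":0,"y":0,"z":0,"yaw":0.1313},{"hand":0.2,"x":0,"y":0,"z":0,"yaw":0.1313},{"hand":0.2,"x":0,"y":0,"z":0,"yaw":0.1313}])

```text
clock: 7.45
eef_pos: [460.9, -79.7, 199.3]
eef_rot: [-3.142, 0.0, 0.09]
wrist_force: [0.4, 0.2, 0.5]
finger_gap: 56.3
finger_force: 0.0
```

>>> arm_command(targets=[{"hand":0.2,"x":-0.004,"y":-0.035,"z":0.005,"yaw":0},{"hand":0.2,"x":-0.004,"y":-0.035,"z":0.005,"yaw":0},{"hand":0.2,"x":-0.004,"y":-0.035,"z":0.005,"yaw":0},{"hand":0.2,"x":-0.004,"y":-0.035,"z":0.005,"yaw":0},{"hand":0.2,"x":-0.004,"y":-0.035,"z":0.005,"yaw":0},{"hand":0.2,"x":-0.004,"y":-0.035,"z":0.005,"yaw":0},{"hand":0.2,"x":-0.004,"y":-0.035,"z":0.005,"yaw":0},{"hand":0.2,"x":-0.004,"y":-0.035,"z":0.005,"yaw":0},{"hand":0.2,"x":-0.004,"y":-0.035,"z":0.005,"yaw":0},{"hand":0.2,"x":-0.004,"y":-0.035,"z":0.005,"yaw":0}])

```text
clock: 8.45
eef_pos: [387.1, 266.2, 149.2]
eef_rot: [3.141, 0.0, 0.096]
wrist_force: [-0.2, -0.5, 0.3]
finger_gap: 56.5
finger_force: 0.0
```

```bash
python3 - <<'E'
from h import *
manip.read_state();camera("wrist")
c=get_calibration("wrist");im=camera("wrist")[:,:,::-1]
cv2.imwrite("pics/w2.png",im);np.save("w2.npy",c,allow_pickle=True)
t=camera("top")[:,:,::-1]; cv2.imwrite("pics/t2.png",t)
a=cv2.resize(t[90:290,280:430],(450,600),interpolation=cv2.INTER_CUBIC);cv2.imwrite("pics/t2c.png",a)
print(manip.read_state()["eef_pos"],manip.read_state()["eef_rot"])
E
```

```text
[386.98257824 265.90596759 148.92242498] [3.14108359e+00 1.00969982e-03 9.84976489e-02]
```

View pics/w2.png

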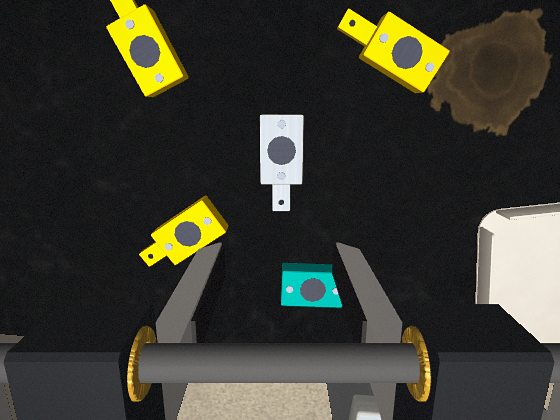

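View pics/t2c.png

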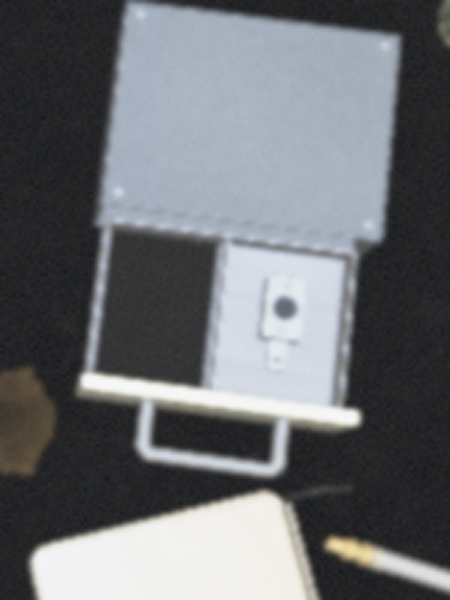

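Wrist view: the silver mount's block is at columns 261–303, rows 115–184, with its tab down at (281,208), in line with the tool. Top crop: the drawer is open and the stored mount sits in the right compartment. The left compartment, black liner at (160,305) in the crop, is free.

```bash
python3 - <<'E'
from h import *
c=np.load("w2.npy",allow_pickle=True).item();im=cv2.imread("pics/w2.png");hh=cv2.cvtColor(im,cv2.COLOR_BGR2HSV)
k=biggest((hh[...,2]>110)&(hh[...,1]<60),(270,130));x,y,w,h=cv2.boundingRect(k);print(x,y,w,h)
print("minrect px",cv2.minAreaRect(k))
P=k[:,0];b=P[P[:,1]<178]
wl=ray("w",P[(P[:,1]>122)&(P[:,1]<175)&(P[:,0]<280)],20,c)[:,:2];wr=ray("w",P[(P[:,1]>122)&(P[:,1]<175)&(P[:,0]>280)],20,c)[:,:2]
for q in(wl,wr):
    v=cv2.fitLine(q.astype(np.float32),cv2.DIST_HUBER,0,.01,.01).ravel();print("yaw",np.degrees(np.arctan(v[1]/v[0])).round(2),q.mean(0).round(1))
q=ray("w",[[281.5,150],[281.5,115],[281.5,184]],20,c);print(q.round(1).tolist(), "block c",((q[1]+q[2])/2).round(1),"len",np.linalg.norm(q[1]-q[2]))
for n,p in(("yel",(228,225)),("tq",(310,263)),("tab end",(281.5,210))):print(n,ray("w",[p],15,c).round(1))
# drawer points from top crop
f=lambda P:np.array(P)/3+[280,90]-0.33
print("tray floor FL,BL,BR,FR (liner z15)",ray("top",f([[95,375],[113,230],[215,240],[202,385]]),15)[:,:2].round(1).tolist())
print("bar z58",ray("top",f([[142,457],[280,470]]),58)[:,:2].round(1).tolist())
print("stored seat",ray("top",f([[285,307]]),35)[:,:2].round(1).tolist())
E
```

```text
260 114 44 97
minrect px ((281.5, 162.0), (43.0, 96.0), 0.0)
yaw 4.8 [426.8 288.7]
yaw 6.54 [430.2 254.1]
[[427.4, 270.9, 20.0], [455.4, 273.7, 20.0], [398.8, 268.0, 20.0]] block c [427.1 270.9  20. ] len 56.94345223643863
yel [[356.  311.7  15. ]]
tq [[326.7 234.5  15. ]]
tab end [[374.5 265.6  15. ]]
tray floor FL,BL,BR,FR (liner z15) [[545.7, 16.5], [683.6, -6.3], [671.2, -102.2], [533.7, -82.3]]
bar z58 [[466.1, -17.8], [451.5, -138.5]]
stored seat [[601.3, -158.7]]
```

>>> arm_command(targets=[{"hand":0.2,"x":0.02,"y":-0.001,"z":0.01,"yaw":0},{"hand":0.2,"x":0.02,"y":0,"z":0.02,"yaw":0},{"hand":0.2,"x":0,"y":0,"z":0.025,"yaw":0},{"hand":0.2,"x":0,"y":0,"z":0.025,"yaw":0},{"hand":0.2,"x":0,"y":0,"z":0.025,"yaw":0},{"hand":0.2,"x":0,"y":0,"z":0.02,"yaw":0},{"hand":0.2,"x":0,"y":0,"z":0.012,"yaw":0},{"hand":0.2,"x":0,"y":0,"z":0.008,"yaw":0},{"hand":0.2,"x":0,"y":0,"z":0,"yaw":0}])

```text
clock: 9.5
eef_pos: [427.4, 269.3, 4.1]
eef_rot: [3.141, 0.001, 0.095]
wrist_force: [-0.1, 0.3, 0.2]
finger_gap: 56.4
finger_force: 0.0
```

>>> arm_command(targets=[{"hand":-1,"x":0,"y":0,"z":0,"yaw":0},{"hand":-1,"x":0,"y":0,"z":0,"yaw":0},{"hand":-1,"x":0,"y":0,"z":0,"yaw":0},{"hand":-1,"x":0,"y":0,"z":0,"yaw":0},{"hand":-1,"x":0,"y":0,"z":0,"yaw":0},{"hand":-1,"x":0,"y":0,"z":0,"yaw":0}], newtons=25)

```text
clock: 10.1
eef_pos: [427.8, 270.0, 5.1]
eef_rot: [-3.141, -0.001, 0.096]
wrist_force: [-1.6, -0.5, 6.5]
finger_gap: 36.0
finger_force: 25.0
```

```bash
python3 - <<'E'
from h import *
for i in range(3):
    s=manip.read_state();print(s["eef_pos"].round(1) if hasattr(s["eef_pos"],'round') else s["eef_pos"],s["eef_rot"],s["wrist_force"]);camera("wrist")
E
```

```text
[427.8 270.    5.1] [-3.14112896e+00 -1.08295690e-03  9.58520018e-02] [-1.55545864 -0.52944735  6.54634176]
[427.8 270.    5.1] [-3.14114093e+00 -1.06642124e-03  9.58964467e-02] [-1.01191229 -0.25265006  7.13545964]
[427.8 270.    5.1] [-3.14112430e+00 -1.07710761e-03  9.59130498e-02] [-1.41762776 -0.876735    6.00847582]
```

>>> arm_command(targets=[{"hand":-1,"x":0,"y":0,"z":-0.01,"yaw":0},{"hand":-1,"x":0,"y":0,"z":-0.02,"yaw":0},{"hand":-1,"x":0,"y":0,"z":-0.025,"yaw":0},{"hand":-1,"x":0,"y":0,"z":-0.025,"yaw":0},{"hand":-1,"x":0,"y":0,"z":-0.025,"yaw":0},{"hand":-1,"x":0,"y":0,"z":-0.02,"yaw":0.06},{"hand":-1,"x":0,"y":0,"z":-0.015,"yaw":0.08},{"hand":-1,"x":0,"y":0,"z":-0.01,"yaw":0.08},{"hand":-1,"x":0,"y":0,"z":0,"yaw":0.042},{"hand":-1,"x":0,"y":0,"z":0,"yaw":0}])

```text
clock: 11.25
eef_pos: [427.3, 269.7, 155.2]
eef_rot: [-3.141, -0.001, -0.167]
wrist_force: [0.3, 0.3, -2.2]
finger_gap: 35.3
finger_force: 25.0
```

>>> arm_command(targets=[{"hand":-1,"x":0.012,"y":0.014,"z":0,"yaw":0},{"hand":-1,"x":0.024,"y":0.028,"z":0,"yaw":0},{"hand":-1,"x":0.03,"y":0.035,"z":0,"yaw":0},{"hand":-1,"x":0.03,"y":0.035,"z":0,"yaw":0},{"hand":-1,"x":0.03,"y":0.035,"z":0,"yaw":0},{"hand":-1,"x":0.03,"y":0.035,"z":0,"yaw":0},{"hand":-1,"x":0.03,"y":0.035,"z":0,"yaw":0},{"hand":-1,"x":0.025,"y":0.03,"z":0,"yaw":0},{"hand":-1,"x":0.017,"y":0.021,"z":0,"yaw":0},{"hand":-1,"x":0.01,"y":0.014,"z":0,"yaw":0}])

```text
clock: 12.25
eef_pos: [615.8, -49.5, 154.1]
eef_rot: [3.141, 0.001, -0.166]
wrist_force: [0.2, 0.5, -1.3]
finger_gap: 35.8
finger_force: 25.0
```

```bash
python3 - <<'E'
from h import *
camera("wrist");camera("wrist")
c=get_calibration("wrist");im=camera("wrist")[:,:,::-1]
cv2.imwrite("pics/w3.png",im);np.save("w3.npy",c,allow_pickle=True)
s=manip.read_state();print(s["eef_pos"],s["eef_rot"],s["finger_gap"])
E
```

```text
[615.21662412 -47.87075156 154.10240889] [-3.14147217e+00  8.74574033e-04 -1.66386973e-01] 35.797338640153924
```

View pics/w3.png

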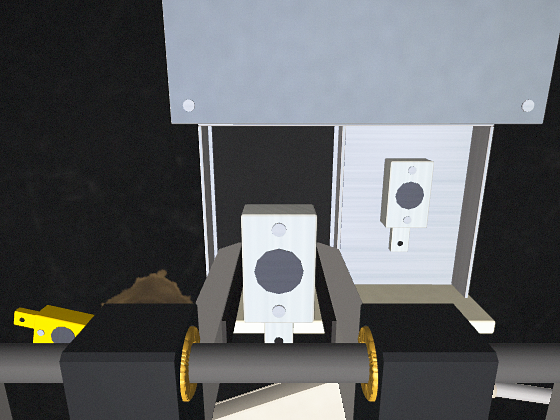

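The mount is held, tab to the front, over the free left compartment. The left wall's inner edge is at column about 213 and the divider at about 334. I'll check the centring.

```bash
python3 - <<'E'
from h import *
c=np.load("w3.npy",allow_pickle=True).item()
im=cv2.imread("pics/w3.png",0)
for r in(150,190):print(r,[(i,int(im[r,i])) for i in range(196,222,1)],[(i,int(im[r,i])) for i in range(324,348)])
ex=np.array([.9866,-.1633]);ey=np.array([.1633,.9866]);T=np.array([615.2,-48.2])
for n,p,z in(("wall top",(211,190),39),("divider topL",(334,190),31),("cabfront",(270,124),80),("stored seat",(410,195),35),("panel inR top",(430,287),15)):
    w=ray("w",[p],z,c)[0,:2]-T;print(n,"dx",(w@ex).round(1),"dy",(w@ey).round(1))
k=ray("w",[[173,124],[543,124]],80,c);d=k[0]-k[1];print(np.degrees(np.arctan2(d[1],d[0])))
E
```

```text
150 [(196, 25), (197, 16), (198, 5), (199, 178), (200, 227), (201, 224), (202, 178), (203, 78), (204, 76), (205, 83), (206, 79), (207, 78), (208, 70), (209, 189), (210, 224), (211, 225), (212, 178), (213, 45), (214, 43), (215, 49), (216, 47), (217, 48), (218, 48), (219, 43), (220, 39), (221, 46)] [(324, 42), (325, 44), (326, 46), (327, 46), (328, 48), (329, 45), (330, 45), (331, 42), (332, 39), (333, 122), (334, 231), (335, 224), (336, 224), (337, 202), (338, 100), (339, 108), (340, 102), (341, 158), (342, 223), (343, 228), (344, 199), (345, 221), (346, 221), (347, 221)]
190 [(196, 34), (197, 31), (198, 25), (199, 30), (200, 20), (201, 83), (202, 233), (203, 230), (204, 205), (205, 70), (206, 81), (207, 85), (208, 83), (209, 80), (210, 73), (211, 196), (212, 230), (213, 231), (214, 194), (215, 50), (216, 43), (217, 46), (218, 43), (219, 44), (220, 47), (221, 46)] [(324, 47), (325, 46), (326, 48), (327, 44), (328, 48), (329, 47), (330, 42), (331, 80), (332, 235), (333, 226), (334, 225), (335, 232), (336, 100), (337, 102), (338, 105), (339, 140), (340, 227), (341, 226), (342, 217), (343, 225), (344, 223), (345, 223), (346, 224), (347, 222)]
wall top dx 11.2 dy 53.9
divider topL dx 9.1 dy -47.8
cabfront dx 65.7 dy 4.3
stored seat dx 5.5 dy -110.6
panel inR top dx -89.5 dy -145.2
80.42109159830464
```

>>> arm_command(targets=[{"hand":-1,"x":0,"y":-0.005,"z":0.01,"yaw":0},{"hand":-1,"x":0,"y":0,"z":0.02,"yaw":0},{"hand":-1,"x":0,"y":0,"z":0.025,"yaw":0},{"hand":-1,"x":0,"y":0,"z":0.025,"yaw":0},{"hand":-1,"x":0,"y":0,"z":0.02,"yaw":0},{"hand":-1,"x":0,"y":0,"z":0.015,"yaw":0},{"hand":-1,"x":0,"y":0,"z":0.01,"yaw":0},{"hand":-1,"x":0,"y":0,"z":0.005,"yaw":0},{"hand":-1,"x":0,"y":0,"z":0.001,"yaw":0},{"hand":-1,"x":0,"y":0,"z":0,"yaw":0}])

```text
clock: 13.4
eef_pos: [616.7, -42.8, 24.1]
eef_rot: [-3.142, -0.001, -0.166]
wrist_force: [0.0, 0.3, -1.4]
finger_gap: 36.0
finger_force: 25.0
```

>>> arm_command(targets=[{"hand":-1,"x":0,"y":0,"z":0.001,"yaw":0},{"hand":-1,"x":0,"y":0,"z":0.001,"yaw":0},{"hand":-1,"x":0,"y":0,"z":0,"yaw":0}])

```text
clock: 13.7
eef_pos: [616.3, -42.8, 21.6]
eef_rot: [-3.142, -0.0, -0.166]
wrist_force: [-0.1, 0.2, -1.4]
finger_gap: 36.0
finger_force: 25.0
```

No contact yet, so I'll continue down in small steps.

>>> arm_command(targets=[{"hand":-1,"x":0,"y":0,"z":0.001,"yaw":0},{"hand":-1,"x":0,"y":0,"z":0.0005,"yaw":0},{"hand":-1,"x":0,"y":0,"z":0,"yaw":0}])

```text
clock: 14.0
eef_pos: [616.4, -42.8, 20.2]
eef_rot: [-3.142, -0.0, -0.166]
wrist_force: [-0.9, -0.5, 1.9]
finger_gap: 36.0
finger_force: 25.0
```

>>> arm_command(targets=[{"hand":0.1,"x":0,"y":0,"z":0,"yaw":0},{"hand":0.1,"x":0,"y":0,"z":0,"yaw":0},{"hand":0.1,"x":0,"y":0,"z":0,"yaw":0},{"hand":0.1,"x":0,"y":0,"z":0,"yaw":0},{"hand":0.1,"x":0,"y":0,"z":-0.01,"yaw":0},{"hand":0.1,"x":0,"y":0,"z":-0.02,"yaw":0},{"hand":0.1,"x":0,"y":0,"z":-0.03,"yaw":0},{"hand":0.1,"x":0,"y":0,"z":-0.04,"yaw":0},{"hand":0.1,"x":0,"y":0,"z":-0.04,"yaw":0},{"hand":0.1,"x":0,"y":0,"z":-0.04,"yaw":0}])

```text
clock: 15.0
eef_pos: [616.0, -42.8, 202.5]
eef_rot: [-3.142, -0.001, -0.166]
wrist_force: [-0.1, -0.3, 0.1]
finger_gap: 51.9
finger_force: 0.0
```

>>> arm_command(targets=[{"hand":0.1,"x":-0.03,"y":0,"z":0,"yaw":0},{"hand":0.1,"x":-0.03,"y":0,"z":0,"yaw":0},{"hand":0.1,"x":-0.03,"y":0,"z":0,"yaw":0},{"hand":0.1,"x":-0.02,"y":0,"z":0,"yaw":0},{"hand":0.1,"x":0,"y":0,"z":0,"yaw":0}])

```text
clock: 15.5
eef_pos: [506.5, -24.3, 201.2]
eef_rot: [-3.141, -0.001, -0.166]
wrist_force: [0.5, 0.7, -0.3]
finger_gap: 51.6
finger_force: 0.0
```

```bash
python3 - <<'E'
from h import *
w=camera("wrist")[:,:,::-1];s=camera("scene")[:,:,::-1]
o=np.hstack([cv2.resize(w,(400,300)),cv2.resize(s,(400,300))]);cv2.imwrite("pics/w4.png",o)
print(manip.read_state()["eef_pos"])
E
```

```text
[508.26600053 -24.66379959 200.92124234]
```

View pics/w4.png

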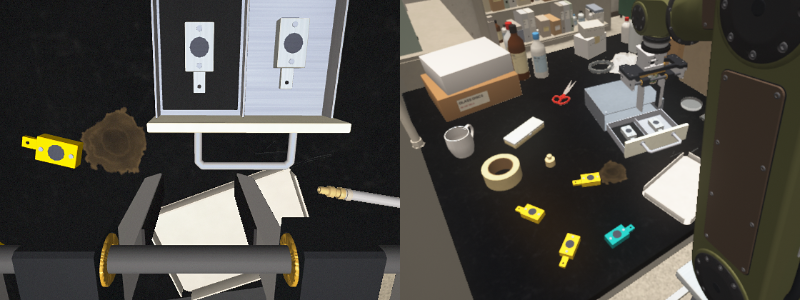

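The mount lies at (200,45) on the black liner with its tab to the front. The stored mount is still at (292,42), the drawer is open, the other objects are where they were, and the gripper is clear. I'm handing the job in.

```bash
python3 -c "
from cell import manip
print(manip.sign_off())"
```

```text
the job is handed in; nothing more can be done
None
```

The job is handed in: the drawer stands open about 154 of 160 mm, and the aluminium mount lies flat on the liner in the left compartment with its tab to the front. The last pictures show the stored mount in its compartment and the bench items where they were, and about 15.6 s of the 53 s were used.

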